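# Touch off a glass canister in its caddy, then fit and lock its push-button lid

### The arm

A 7-joint arm with a two-finger parallel gripper is mounted at the origin on a cart in front of the work surface, level with it; the furniture and walls round the work are solid. World frame = base frame: x ahead of the robot, y to its left, z up, the work surface at z = 0. Lengths are in m, angles in degrees, forces in N, time in s.
With the tool pointing down it reaches from about 0.35 to 0.775 m from the base axis. Payload 3.1 kg.
Tool frame: the origin (TCP) lies on the centre line of the jaws, within the pads' length; the fingertips stand 17 mm ahead of it and the grasp point (between the pads) lies 2 mm behind it (robot.tip_reach is the distance from the TCP to the fingertips, in m); z points along the fingers, y is the line along which they close (so a half turn about z gives the same grasp; the last joint's range is limited). The gripper opens to 85 mm and grips with 20 to 120 N. Pads are 22 mm wide; open, the fingers measure 114 mm over their backs; the gripper's body (76 mm by 85 mm) begins 54 mm behind the grasp point. The pads swing forward as they close: fully open they stand 13 mm farther back than shut.
Start: joints at [63.043, 17.813, 0.802, 86.603, -0.252, 75.585, -1.558], TCP at [0.229, -0.5, 0.248] pointing down, gripper open.
Joint ranges: [-154.91, 154.91], [-16.99, 109.72], [-72.82, 74.43], [7.12, 147.25], [-82.49, 262.49], [11.32, 116.49], [-174.64, 174.64]. Speed limits (degrees/s): [159.86, 159.86, 180, 180, 180, 180, 180].

### API

Orientations are given as [roll, pitch, yaw] about the fixed x, y, z axes, in that order (R = Rz(yaw) Ry(pitch) Rx(roll)).
In Python, from station import robot, fingers, vision, workorder, recognise gives the robot as it stands. Calls block until the motion is done:
- robot.move_to(position, orientation): joint-space move of the TCP to a pose.
- robot.line_to(position, orientation=None, velocity=0.15, f_stop=None): straight line of the TCP; orientation=None keeps the orientation; velocity is the mean speed in m/s. With f_stop (N) it stops when the force on the tool has changed by that much, and returns True; else False.
- robot.move_j(angles): joint-space move.
- fingers.gripper_to(opening, force=None): opening from 0.0 (shut) to 1.0 (fully open); force is the grip in N (None keeps the last); returns when the fingers have stopped.
- robot.pause(seconds).
- robot.inverse_kinematics(position, orientation): joint angles nearest the present ones, or None.
- vision.grab_frame(name): name is "scene" or "top" or "wrist"; returns the picture (480x640x3 uint8, red, green, blue); there is no depth.
- vision.calibration(name): a dict with "mtx" (3x3 intrinsics, pixels), "k1" (the pictures are not rectified: a ray, as slopes to the right and down, at radius r is drawn at 1 + k1 r^2 times it, then the intrinsics apply), "extrinsics" (4x4, takes a point from world to camera coordinates); the wrist camera has in their place "T_tool_cam" (4x4, takes a point from camera to tool coordinates, whose origin is the TCP and whose axes are the flange's). Camera axes: x right, y up, looking along -z (the intrinsics and any distortion apply to the point x, -y, -z); pixel columns grow to the right and rows downward; lengths in m; the calibration is good to about 2 mm. A picture is of the moment at which its call begins: read the wrist's pose just before it. calibration takes no time and is no camera call.
A pose or a line that the arm cannot do raises robot.PlanningError and nothing moves.
- workorder.close_job(): hands the job in; it is judged then, once.
Trained networks look in the newest picture that a camera, given by its name, has taken for a name from the list of things; names that differ only in an ending like _2 or _b are one class to them, and where a whole thing is asked for, a point or a joint stands for the part that bears it (a point fixed in the world has none). Each returns a list of dicts, best first, with "p" (0 to 1); they miss things now and then, are a little off and sometimes report something else, mostly with a low value. They report only what shows in the picture. A call takes as long as a camera call.
- recognise(label, camera): "rect" ([centre column, centre row, width, height] in pixels, round what is visible of it).
Readings, each from a call of its own:
- robot.current_time_s(): time.
- robot.current_joint_positions(): joint angles.
- robot.current_dq(): joint speeds.
- robot.current_joint_torque(): joint torques, N m.
- robot.current_tool_pos(): TCP position.
- robot.current_eef_rot(): TCP orientation.
- robot.current_contact_force(): force on the tool from outside, world axes, zero at the start.
- robot.current_torque(): the same for the moment, N m.
- robot.current_finger_gap(): opening from 0.0 (shut) to 1.0 (fully open).
- robot.current_gripper_force(): force on a finger pad.
Only numpy, scipy, OpenCV 4.12 (cv2) and the standard library are available. Lean on these libraries where they do the work, as an engineer would, in place of code of your own. Each camera call takes 0.05 s, during which the arm holds its last target. There are 200 camera calls.

### The job

Close the open glass canister in the bamboo caddy with its white push-button lid. The glass stands somewhere loosely in its compartment, so first find it by touch with the fingertips, gently and just below its rim: touch the long wall nearest the robot once near its left end, then once near its right end, then touch either end wall near its middle. Then set the lid into the mouth by its raised button until it rests on the rim all round with the button still up, and press the button fully down to lock it; push the glass sideways only lightly, press down moderately and leave the other things on the worktop where they stand.

Things in the scene. Friction and masses are not known exactly. Their poses are not given: they have to be found in the camera images.
- caddy: Bamboo caddy, fixed, 132 mm (x) by 278 mm (y), 40 mm high (ends 62 mm, with grip slots). Origin: centre of its underside; +x away from the robot, +y to the robot's left. The set's small canister, shut, stands in its left compartment (centre y = +79 mm, top at z = 104 mm), the OPEN GLASS CANISTER in the right one (centre y = -55 mm).
- compartment (a point): Middle of the caddy's right compartment (116 x 152 mm) at the canister's rim height, z = 115 mm; caddy axes. The glass stands up to 6 mm off it in x and y and 0.06 rad twisted: only touch tells. Outside 96 (x) x 132 mm (y), walls 5 mm, mouth 86 x 122 mm (corner radius 11), 98 mm deep. Heavy, on a rubber mat: stays put below 12 N of push. Fingers on glass or caddy: at most 20 N.
- lid: White lid, loose, lying seal down, right of the caddy. Plate 100 (x) x 136 mm (y), z = 10 to 18 mm; under it the grey seal, a plug 82 x 118 mm, 10 mm deep (2 mm play a side in the mouth). Origin: centre of the seal's underside. Seated, the plate lies on the rim: origin at z = 105 mm in the caddy's frame. Fits either way round. 0.17 kg. Press it on the glass with at most 50 N.
- button_top (a point): Centre of the top of the lid's push button: a bar 26 mm wide (lid's x), 60 mm long (y), round ends, standing 22 mm above the plate when up, 6 mm when down. Grasp it across its width to carry the lid.
- lid_button (a joint): Travel of the push button: 0 = up (as at the start), 0.016 m = fully down. It takes about 8 N and stays where it is left; it also slides down when the lid, held by it, is pushed onto something with more than that.
- pepper_mill: Wooden pepper mill, 69 mm wide, 276 mm tall, a bystander, loose; origin at the centre of its underside.
- tomato_tin: Food tin, 75 mm wide, 110 mm tall, a bystander, loose; origin at the centre of its underside.
- spice_jar: Spice jar with a red cap, 45 mm wide, 106 mm tall, a bystander, loose; origin at the centre of its underside.
- table_shaker: Grey-topped glass shaker, 44 mm wide, 90 mm tall, a bystander, loose; origin at the centre of its underside.
- garlic: Bulb of garlic, 61 mm, a bystander, loose; origin at the centre of its underside.
- lemon: Lemon, 76 mm long, a bystander, loose; origin at the centre of its underside.

How it is judged (in metres and radians):
On the way, in this order (a step that is already met when the one before it is completed fails the run):
1. the fingers touch the canister's near long wall in its left half (contact force between the fingers and caddy above 0.8 N and z of the grasp point in the frame of caddy above 0.07 m and x of the grasp point in the frame of caddy below -0.014 m and y of the grasp point in the frame of caddy above -0.043 m), for 0.04 s.
2. the fingers touch the near long wall in its right half (contact force between the fingers and caddy above 0.8 N and z of the grasp point in the frame of caddy above 0.07 m and x of the grasp point in the frame of caddy below -0.014 m and y of the grasp point in the frame of caddy below -0.067 m), for 0.04 s.
3. the fingers touch an end wall near its middle (contact force between the fingers and caddy above 0.8 N and z of the grasp point in the frame of caddy above 0.07 m and x of the grasp point in the frame of caddy between -0.013 and 0.02 m and (y of the grasp point in the frame of caddy above -0.027 m or y of the grasp point in the frame of caddy below -0.083 m)), for 0.04 s.
4. the lid rests on the canister's rim all round with its button still up (z of lid in the frame of caddy between 0.102 and 0.1075 m and angle between lid's own z axis and vertical below 0.03 rad and y of lid in the frame of caddy between -0.07 and -0.04 m and x of lid in the frame of caddy between -0.015 and 0.015 m and value of joint lid_button below 0.006 m), for 0.2 s.
At the end, for the whole second after the job is handed in: The lid lies still and level (0.03 rad) in the mouth of the open canister, its plate down on the rim within 2.5 mm, and its button is down by at least 13.5 of 16 mm (z of lid in the frame of caddy between 0.102 and 0.1075 m and angle between lid's own z axis and vertical below 0.03 rad and y of lid in the frame of caddy between -0.07 and -0.04 m and x of lid in the frame of caddy between -0.015 and 0.015 m and value of joint lid_button above 0.0135 m and linear speed of lid below 0.02 m/s); the robot touches nothing.
It fails at once if the fingers press on the caddy or the glass with more than 20 N (contact force between the fingers and caddy above 20 N).
It fails at once if the lid is pressed on the glass with more than 50 N (contact force between lid and caddy above 50 N).
It fails at once if a bystander is moved by more than 20 mm (distance of any of pepper_mill, tomato_tin, spice_jar, table_shaker, garlic, lemon from where it was at the start of the episode above 0.02 m).
It also fails if it takes over 67 s, if anything falls off the work surface, if the arm or the gripper's body presses on something with over 40 N, if the wrist force passes 120 N, or if a joint passes its speed limit or range.

## Working session

There is one attempt and no reset: what is moved stays moved. The work goes in short steps, each a Python script; the robot and the scene stay as the last script left them, time stands still between calls to the robot, and variables do not carry over. Pictures are saved under pics/ and viewed, at most 10 in all, crops included, and the job is handed in when it is done.

```bash
ls; mkdir -p pics
cat > h.py <<'E'
import numpy as np, cv2
from station import robot, fingers, vision, workorder, recognise
from scipy.spatial.transform import Rotation as R
def save(n,f):
    im=vision.grab_frame(n); cv2.imwrite(f,cv2.cvtColor(im,cv2.COLOR_RGB2BGR)); return im
def ray(n,px,tool=None):
    c=vision.calibration(n); K=np.array(c["mtx"]); k=c["k1"]
    d=np.array([(px[0]-K[0,2])/K[0,0],(px[1]-K[1,2])/K[1,1]]); u=d.copy()
    for _ in range(30): u=d/(1+k*(u@u))
    v=np.array([u[0],-u[1],-1.])
    if tool is None:
        E=np.array(c["extrinsics"]); return -E[:3,:3].T@E[:3,3], E[:3,:3].T@v
    T=np.array(c["T_tool_cam"]); p,o=tool; Rm=R.from_euler('xyz',o,degrees=True).as_matrix()
    return np.array(p)+Rm@T[:3,3], Rm@T[:3,:3]@v
def at(n,px,z,tool=None):
    o,d=ray(n,px,tool); return o+d*(z-o[2])/d[2]
E
python3 - <<'E'
from h import *
for n in("scene","top"):
    save(n,f"pics/{n}1.png")
    for l in("caddy","lid","button_top","pepper_mill","tomato_tin","spice_jar","table_shaker","garlic","lemon"):
        r=recognise(l,n)
        print(n,l,[(np.round(x["rect"]).tolist(),round(x["p"],2),np.round(at(n,x["rect"][:2],0.03),3).tolist()) for x in r[:2]])
print(robot.current_time_s(),robot.current_tool_pos(),robot.current_eef_rot(),robot.tip_reach)
E
```

```text
pics
scene caddy [([311.0, 332.0, 175.0, 155.0], 0.85, [0.467, 0.064, 0.03])]
scene lid [([416.0, 246.0, 70.0, 55.0], 0.83, [0.479, -0.224, 0.03])]
scene button_top [([418.0, 241.0, 26.0, 22.0], 0.94, [0.486, -0.237, 0.03])]
scene pepper_mill [([353.0, 148.0, 34.0, 122.0], 0.86, [0.799, -0.356, 0.03])]
scene tomato_tin [([259.0, 232.0, 38.0, 66.0], 0.71, [0.724, -0.014, 0.03])]
scene spice_jar []
scene table_shaker [([376.0, 167.0, 18.0, 37.0], 0.91, [0.709, -0.343, 0.03])]
scene garlic [([223.0, 270.0, 34.0, 28.0], 0.83, [0.691, 0.099, 0.03])]
scene lemon [([177.0, 298.0, 38.0, 29.0], 0.97, [0.693, 0.202, 0.03])]
top caddy [([262.0, 271.0, 135.0, 70.0], 0.91, [0.476, 0.067, 0.03])]
top lid [([400.0, 268.0, 65.0, 51.0], 0.81, [0.486, -0.24, 0.03])]
top button_top [([403.0, 269.0, 24.0, 17.0], 0.78, [0.484, -0.247, 0.03])]
top pepper_mill [([413.0, 178.0, 51.0, 38.0], 0.57, [0.695, -0.271, 0.03])]
top tomato_tin [([296.0, 174.0, 34.0, 28.0], 0.75, [0.697, -0.004, 0.03])]
top spice_jar []
top table_shaker [([441.0, 176.0, 26.0, 24.0], 0.85, [0.702, -0.337, 0.03])]
top garlic [([255.0, 177.0, 29.0, 33.0], 0.6, [0.687, 0.089, 0.03]), ([384.0, 206.0, 26.0, 28.0], 0.58, [0.627, -0.205, 0.03])]
top lemon [([205.0, 176.0, 26.0, 31.0], 0.87, [0.685, 0.2, 0.03])]
1.0 [ 0.22875183 -0.50019339  0.2483274 ] [1.79996418e+02 7.48086048e-04 2.45766708e+01] 0.017
```

Run:
```python
import cv2
a=cv2.imread('pics/top1.png')[130:330,150:480]; cv2.imwrite('pics/top1c.png',cv2.resize(a,None,fx=2.4,fy=2.4,interpolation=cv2.INTER_CUBIC))
a=cv2.imread('pics/scene1.png')[70:430,140:480]; cv2.imwrite('pics/scene1c.png',cv2.resize(a,None,fx=1.65,fy=1.65,interpolation=cv2.INTER_CUBIC))
```

```text
(no output)
```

View pics/top1c.png

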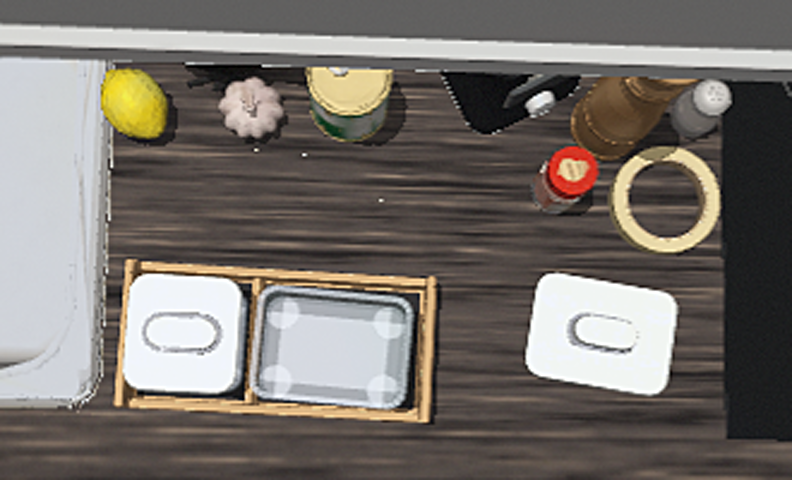

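View pics/scene1c.png

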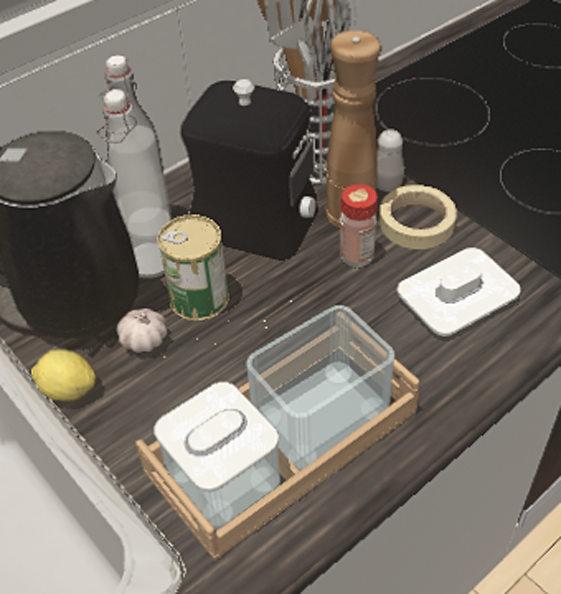

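Both views show the caddy at the lower left, with its right-end post at crop (429,280–420). The open glass is in its right compartment, rim at crop (255–413, 285–408). The lid is on the right, centred near crop (602,333), with its button up. Next I'll compute the poses from the corners.

Run:
```python
from h import *
f=lambda p:(p[0]/2.4+150-.3,p[1]/2.4+130-.3)
P={k:at("top",f(p),z)[:2] for k,p,z in [("LF",(130,260),.062),("LN",(119,406),.062),("RF",(433,278),.062),("RN",(426,422),.062)]}
print({k:v.round(4).tolist() for k,v in P.items()})
q=np.array(list(P.values())); m=q.mean(0)
loc=np.array([[.066,.139],[-.066,.139],[.066,-.139],[-.066,-.139]])
# kabsch
def fit(loc,q):
    a=loc-loc.mean(0); b=q-q.mean(0); th=np.arctan2((a[:,0]*b[:,1]-a[:,1]*b[:,0]).sum(),(a*b).sum())
    Rm=np.array([[np.cos(th),-np.sin(th)],[np.sin(th),np.cos(th)]]); t=q.mean(0)-Rm@loc.mean(0)
    return t,np.degrees(th),(loc@Rm.T+t-q)
for x in fit(loc,q): print(np.round(x,4))
# lid via white segmentation
im=cv2.imread("pics/top1.png"); hsv=cv2.cvtColor(im,cv2.COLOR_BGR2HSV)
mk=((hsv[...,2]>190)&(hsv[...,1]<40)).astype(np.uint8); mk[:, :365]=0; mk[:,440:]=0; mk[:238]=0; mk[300:]=0
ct=max(cv2.findContours(mk,0,cv2.CHAIN_APPROX_NONE)[0],key=cv2.contourArea)
w=np.array([at("top",p,.018)[:2] for p in ct[:,0]]); r=cv2.minAreaRect((w*1000).astype(np.float32)); print("lid",r)
for l,n in (("button_top","top"),("button_top","scene")):
    r=recognise(l,n); print([at(n,x["rect"][:2],.04).round(4) for x in r[:1]])
# glass rim outline in top
g=np.array([at("top",f(p),.115)[:2] for p in [(254,345),(414,350),(338,290),(330,405)]]); print("rim",g.round(4))
print(at("scene",(140+357/1.65,70+200/1.65),.106), at("top",f((573,171)),.106),robot.current_time_s())
```

```text
{'LF': [0.5425, 0.1905], 'LN': [0.4135, 0.1946], 'RF': [0.5316, -0.08], 'RN': [0.4024, -0.0753]}
[0.4725 0.0575]
-2.2563
[[ 0.0014  0.0032]
 [-0.0015  0.0044]
 [ 0.0014 -0.0041]
 [-0.0013 -0.0035]]
lid ((486.87237548828125, -243.24765014648438), (136.51577758789062, 98.72763061523438), 81.11386108398438)
[array([ 0.4837, -0.2448,  0.04  ])]
[array([ 0.4807, -0.2295,  0.04  ])]
rim [[ 0.4661  0.0747]
 [ 0.4639 -0.0609]
 [ 0.5141  0.0049]
 [ 0.4164  0.0095]]
[ 0.61992411 -0.19026144  0.106     ] [ 0.62453923 -0.20001305  0.106     ] 1.1
```

```bash
cat >> h.py <<'E'
C=np.array([.4725,.0575]); CY=-2.26
c_,s_=np.cos(np.radians(CY)),np.sin(np.radians(CY)); RC=np.array([[c_,-s_],[s_,c_]])
def W(x,y,z): return [*(C+RC@np.array([x,y])),z]
def loc(p): return RC.T@(np.array(p[:2])-C)
def touch(a,b,z=.108,v=.02,f=2.0):
    robot.line_to(W(*a,z),velocity=.12); robot.pause(.1)
    hit=robot.line_to(W(*b,z),velocity=v,f_stop=f); robot.pause(.12)
    p=np.array(robot.current_tool_pos()); F=np.array(robot.current_contact_force())
    print("touch",hit,p.round(4),loc(p).round(4),F.round(2),round(robot.current_time_s(),2),flush=True)
    return hit,p
E
python3 - <<'E'
from h import *
fingers.gripper_to(0.0,20)
robot.move_to(W(-.085,-.017,.16),[180,0,CY])
h,p=touch((-.080,-.017),(-.040,-.017))
l=loc(p); robot.line_to(W(l[0]-.012,l[1],.108),velocity=.1)
print(robot.current_time_s(),robot.current_contact_force())
E
```

```text
touch True [0.4076 0.0428 0.1072] [-0.0643 -0.0172] [0.84 0.1  0.67] 5.74
6.0083 [0.75925304 0.83901491 0.50451521]
```

Run:
```python
from h import *
h,p=touch((-.075,-.017),(-.045,-.017),v=.015,f=4)
print(robot.current_tool_pos(),robot.current_contact_force())
h2=robot.line_to(W(-.045,-.017,.108),velocity=.015,f_stop=4)
print(h2,loc(robot.current_tool_pos()),robot.current_contact_force()); robot.pause(.3); print(loc(robot.current_tool_pos()),robot.current_contact_force())
```

```text
touch True [0.4075 0.0428 0.1071] [-0.0643 -0.0173] [ 0.19 -0.75 -0.09] 7.48
[0.4075249  0.04278244 0.10714   ] [ 0.19258193 -0.75144479 -0.08810993]
True [-0.06391043 -0.01740752] [ 0.27686999  0.37702831 -0.51584639]
[-0.06447907 -0.01753517] [-0.12150511  0.67957149  1.06426875]
```

Run:
```python
from h import *
x=-.0643
for k in range(6):
    x+=.0005; robot.line_to(W(x,-.0174,.108),velocity=.02); robot.pause(.06)
    F=[robot.current_contact_force() for _ in range(4)]; F=np.mean(F,0)
    print(round(x,4),loc(robot.current_tool_pos()).round(5),F.round(2),round(robot.current_time_s(),2))
    if abs(F[0])>3: break
```

```text
-0.0638 [-0.06371 -0.01738] [ 0.01  0.54 -0.02] 8.53
-0.0633 [-0.06346 -0.01744] [-1.13 -0.46  0.24] 8.83
-0.0628 [-0.06335 -0.01742] [-2.13 -0.92  1.34] 9.14
-0.0623 [-0.06329 -0.01745] [-4.7   0.65  4.73] 9.45
```

```bash
cat >> h.py <<'E'
def probe(a,b,z=.108):
    """touch from a toward b (caddy xy), then press gently in small steps; returns caddy-frame TCP at light contact"""
    a,b=np.array(a,float),np.array(b,float); d=(b-a)/np.linalg.norm(b-a); dw=RC@d
    h,p=touch(a,b,z,v=.02,f=3)
    s=(loc(p)-a)@d+.0003; best=None
    for k in range(8):
        s+=.0005; robot.line_to(W(*(a+d*s),z),velocity=.03); robot.pause(.06)
        F=-np.mean([robot.current_contact_force() for _ in range(4)],0)[:2]@dw
        q=(loc(robot.current_tool_pos())-a)@d
        print(round(s,4),round(q,5),round(F,2))
        if F>.8 and best is None: best=a+d*q
        if F>2.5: break
    print("contact",best,"hit",h,round(robot.current_time_s(),2),flush=True)
    robot.line_to(W(*(a+d*(s-.008)),z),velocity=.1)
    return best
E
python3 - <<'E'
from h import *
robot.line_to(W(-.072,-.0174,.108),velocity=.1)
probe((-.071,-.093),(-.045,-.093))
E
```

```text
touch True [ 0.4015 -0.0327  0.1072] [-0.0673 -0.0929] [-0.41 -0.71 -0.59] 11.23
0.0045 0.00441 -0.52
0.005 0.00455 0.94
0.0055 0.00469 4.25
contact [-0.06644532 -0.093     ] hit True 12.16
```

Run:
```python
from h import *
GY=CY-2.2
robot.line_to(W(-.074,-.093,.17),velocity=.2)
best=[]
for yaw in (GY+90,GY-90):
    q=robot.inverse_kinematics(W(.003,-.15,.17),[180,0,yaw]); print(yaw,None if q is None else np.round(q,1)); 
    if q is not None: best.append((abs(q[6]),yaw))
yaw=min(best)[1]
robot.move_to(W(.001,-.155,.15),[180,0,yaw])
o=probe((.001,-.145),(.001,-.11))
open('yaw','w').write(str(yaw))
print(robot.current_time_s())
```

```text
85.54 [ 45.3  18.3 -44.5 103.1  14.1  64.4  -8.4]
-94.46 [ -18.    14.3   32.4  105.3   -8.5   62.9 -166.9]
touch True [ 0.4675 -0.0681  0.1072] [ 0.     -0.1257] [-0.5   0.41 -0.8 ] 15.97
0.0201 0.01944 2.36
0.0206 0.01945 4.55
contact [ 0.001      -0.12556038] hit True 16.58
16.8333
```

Run:
```python
from h import *
robot.line_to(W(-.003,-.138,.15),velocity=.2)
robot.line_to(W(-.005,-.080,.15),velocity=.2)
i=probe((-.004,-.090),(-.004,-.11))
n=probe((-.012,-.050),(-.05,-.050))
f=probe((.005,-.050),(.045,-.050))
robot.line_to(W(-.004,-.05,.15),velocity=.2)
print(robot.current_time_s())
```

```text
touch True [ 0.4639 -0.0406  0.1074] [-0.0047 -0.0984] [-0.21  0.72 -0.52] 18.93
0.0092 0.0084 2.13
0.0097 0.00848 4.85
contact [-0.004      -0.09840224] hit True 19.55
touch True [0.4359 0.0089 0.1079] [-0.0347 -0.05  ] [ 1.69 -0.03  1.75] 21.68
0.0235 0.02275 3.54
contact [-0.0347549 -0.05     ] hit True 21.98
touch True [0.4934 0.0064 0.107 ] [ 0.0229 -0.0502] [0.13 0.05 0.39] 23.95
0.0187 0.01869 0.36
0.0192 0.01881 1.39
0.0197 0.01887 3.78
contact [ 0.02380568 -0.05      ] hit True 24.88
25.5083
```

Run:
```python
from h import *
robot.move_to([.484,-.243,.21],[180,0,81.1]); fingers.gripper_to(1.0,40); robot.pause(.2)
p=robot.current_tool_pos();o=robot.current_eef_rot()
save("wrist","pics/w1.png"); print(p,o)
for l in("lid","button_top","spice_jar"):
    for x in recognise(l,"wrist")[:1]: print(l,x,at("wrist",x["rect"][:2],.04 if l[0]=="b" else .018,(p,o)))
print(vision.calibration("wrist")["T_tool_cam"],robot.current_time_s())
```

```text
[ 0.48397191 -0.2430369   0.20997184] [-1.79996433e+02 -3.74617183e-03  8.10937518e+01]
lid {'rect': [326.6, 206.1, 121.5, 155.0], 'p': 0.77} [ 0.48882346 -0.24099499  0.018     ]
button_top {'rect': [327.1, 214.1, 37.9, 74.2], 'p': 0.8} [ 0.48883607 -0.24200283  0.04      ]
spice_jar {'rect': [518.5, 140.8, 130.5, 72.4], 'p': 0.67} [ 0.65125661 -0.21084947  0.018     ]
[[-1.76275135e-04  9.46543257e-01  3.22576862e-01  8.21428832e-02]
 [ 9.99999242e-01  5.60033341e-04 -1.09685729e-03  9.32570803e-04]
 [-1.21887667e-03  3.22576424e-01 -9.46542638e-01 -1.25582403e-01]
 [ 0.00000000e+00  0.00000000e+00  0.00000000e+00  1.00000000e+00]] 27.7
```

View pics/w1.png

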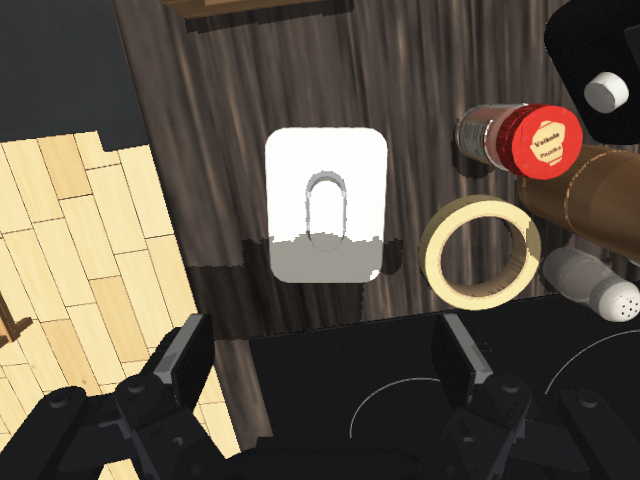

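The wrist view shows the lid plate spanning columns 265–387 and rows 128–282, square to the tool. The button is at about (326,212), and the spice jar and tape ring are clear on the right.

Run:
```python
from h import *
tool=(robot.current_tool_pos(),robot.current_eef_rot())
im=cv2.imread("pics/w1.png"); g=im.min(2).astype(float); g=cv2.GaussianBlur(g,(3,3),0)
def edge(line): return int(np.argmax(np.abs(np.diff(line))))+.5
pts={}
for side,sl in (("L",(245,290)),("R",(365,395))):
    pts[side]=np.array([at("wrist",(sl[0]+edge(g[r,sl[0]:sl[1]]),r),.018,tool)[:2] for r in list(range(150,232,4))])
for side,sl in (("T",(115,145)),("B",(268,300))):
    pts[side]=np.array([at("wrist",(c,sl[0]+edge(g[sl[0]:sl[1],c])),.018,tool)[:2] for c in range(290,362,4)])
for k,v in pts.items():
    vx,vy,_,_=cv2.fitLine((v*1000).astype(np.float32),cv2.DIST_HUBER,0,.01,.01).ravel(); print(k,np.median(v,0).round(4),np.degrees(np.arctan2(vy,vx)).round(2))
u=np.array([np.cos(np.radians(81.1)),np.sin(np.radians(81.1))]); w=np.array([u[1],-u[0]])
a=(np.median(pts["L"]@w)+np.median(pts["R"]@w))/2; b=(np.median(pts["T"]@u)+np.median(pts["B"]@u))/2
print("centre",w*a+u*b,"sizes",np.ptp([np.median(pts["L"]@w),np.median(pts["R"]@w)]),np.ptp([np.median(pts["T"]@u),np.median(pts["B"]@u)]))
```

```text
L [ 0.4414 -0.2196] 80.83
R [ 0.5394 -0.235 ] 81.2
T [ 0.4966 -0.1769] -8.91
B [ 0.4758 -0.3106] -8.95
centre [ 0.4874712  -0.24414625] sizes 0.09918182029175693 0.13488894931890746
```

Run:
```python
from h import *
L=[.4872,-.2438]
robot.line_to([*L,.07],[180,0,81.1],velocity=.15)
robot.line_to([*L,.040],velocity=.05,f_stop=6)
print(robot.current_tool_pos(),robot.current_contact_force())
fingers.gripper_to(0.0,50); 
p=np.array(robot.current_tool_pos()); print(p,robot.current_finger_gap(),robot.current_gripper_force())
robot.line_to([*L,.10],velocity=.1); robot.line_to([*L,.21],velocity=.2)
g=W(-.0055,-.0484,.21); yaw=float(open('yaw').read())
robot.line_to(g,[180,0,yaw],velocity=.2); robot.pause(.2)
t=(robot.current_tool_pos(),robot.current_eef_rot())
save("wrist","pics/w2.png"); print(t,robot.current_contact_force(),robot.current_finger_gap(),robot.current_time_s())
```

```text
[ 0.48734864 -0.24370729  0.03996756] [-0.18128853 -0.2444      0.44479269]
[ 0.48724289 -0.2438596   0.04019271] 0.29118017268497326 54.10733878612518
(array([0.46519964, 0.00835485, 0.20986   ]), array([-1.79985125e+02,  2.79645612e-03,  8.54254585e+01])) [ 0.79408088 -0.92165999 -2.12643516] 0.28739111005273105 33.225
```

View pics/w2.png

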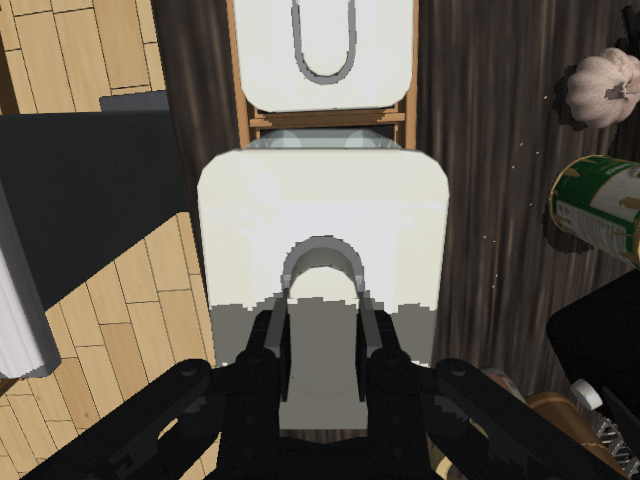

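The lid hangs level and centred in the jaws, with its front edge at row 150 and its sides at columns 198–448. The glass mouth is just below and ahead of it. Next I'll check the offset in the hand and lower the lid.

Run:
```python
from h import *
t=(robot.current_tool_pos(),robot.current_eef_rot()); zp=t[0][2]-.0402+.018
Rm=R.from_euler('xyz',t[1],degrees=True).as_matrix()
for px in((323,150),(199,200),(448,200)): print(px,(Rm.T@(at("wrist",px,zp,t)-t[0])).round(4))
g=lambda z:W(-.0055,-.0484,z); yaw=float(open('yaw').read())
robot.line_to(g(.165),[180,0,yaw],velocity=.1); robot.pause(.2)
h=robot.line_to(g(.1445),velocity=.015,f_stop=4); print(h,robot.current_contact_force()); robot.pause(.2)
p=robot.current_tool_pos(); print(p,"lid z",p[2]-.0402,robot.current_contact_force(),robot.current_torque(),robot.current_finger_gap(),robot.current_time_s())
```

```text
(323, 150) [0.0668 0.0011 0.0222]
(199, 200) [ 0.0477 -0.0475  0.0222]
(448, 200) [0.0476 0.0502 0.0222]
True [-0.82734533 -0.18240631  5.53085729]
[0.46501213 0.00933091 0.14508734] lid z 0.1048873351241678 [-0.10936534 -0.71275766  6.67791602] [-0.02423995  0.02767146  0.04040808] 0.28929112846196553 35.475
```

Run:
```python
from h import *
fingers.gripper_to(0.8); robot.pause(.3)
p=robot.current_tool_pos(); print(p,robot.current_contact_force())
robot.line_to([p[0],p[1],.235],velocity=.15)
t=(robot.current_tool_pos(),robot.current_eef_rot()); save("wrist","pics/w3.png"); save("scene","pics/s3.png")
a=cv2.imread('pics/w3.png'); b=cv2.imread('pics/s3.png')[230:430,220:420]
cv2.imwrite('pics/m3.png',np.hstack([cv2.resize(a,(480,360)),cv2.resize(b,(320,360)) if 0 else cv2.resize(b,(320,320))[:320].copy() if 0 else cv2.copyMakeBorder(cv2.resize(b,(320,320)),0,40,0,0,0)]))
print(robot.current_time_s())
```

```text
[0.46375127 0.00913437 0.14396684] [ 0.50651827 -1.20885118 -0.44177639]
37.125
```

View pics/m3.png

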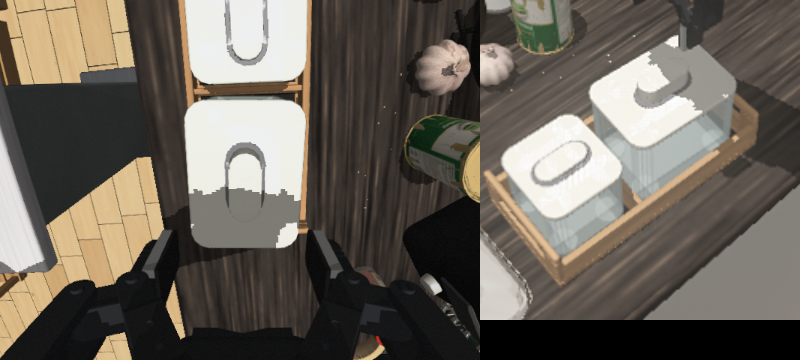

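The lid sits flat on the glass (scene inset around (665,90)) with the button still up, so I'll press it now.

Run:
```python
from h import *
fingers.gripper_to(0.0,30)
x,y=.4645,.0091
robot.line_to([x,y,.170],velocity=.1); robot.pause(.2)
h=robot.line_to([x,y,.142],velocity=.02,f_stop=22); print(h,robot.current_tool_pos(),robot.current_contact_force())
robot.pause(.3); print(robot.current_tool_pos(),robot.current_contact_force())
robot.line_to([x,y,.235],velocity=.1)
save("scene","pics/s4.png"); save("wrist","pics/w4.png")
a=cv2.imread('pics/w4.png'); b=cv2.imread('pics/s4.png')[230:430,220:420]
cv2.imwrite('pics/m4.png',np.hstack([cv2.resize(a,(480,360)),cv2.copyMakeBorder(cv2.resize(b,(320,320)),0,40,0,0,0)]))
print(robot.current_time_s())
```

```text
True [0.46462115 0.00908545 0.14607749] [-0.71315946 -0.23892398  5.03435334]
[0.46465828 0.00906323 0.14608108] [-0.70414209 -0.03637596  5.05466884]
41.4
```

View pics/m4.png

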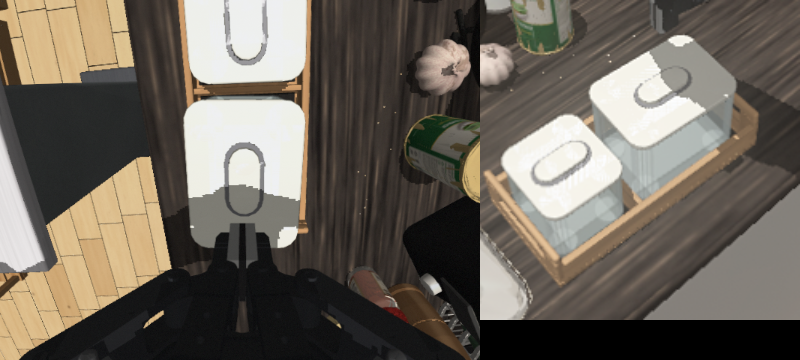

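The button is now as low as the one on the shut canister, and the fingertip height of 0.129 m matches full travel. I'm handing the job in.

```bash
python3 -c "
from h import *
print(workorder.close_job())"
```

```text
the job is handed in; nothing more can be done
None
```

The lid is seated on the glass canister and its button pressed fully down. I handed the job in at about 41 s; the interface returned no verdict, and I saw no sign of bystanders moving.

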